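Find the full pin tin by its weight

ROBOT

A 6-joint arm with a two-finger parallel gripper is mounted at the origin on a cart in front of the work surface, level with it; the furniture and walls round the work are solid. World frame = base frame: x ahead of the robot, y to its left, z up, the work surface at z = 0. Lengths are in mm, angles in rad, forces in N, time in s.
With the tool pointing down it reaches from about 275 to 750 mm from the base axis. Payload 10.2 kg.
Tool frame: the origin (TCP) lies between the finger pads; the fingertips stand 17 mm ahead of it and the grasp point (between the pads) lies 2 mm behind it (bot.nose_length is the distance from the TCP to the fingertips, in mm); z points along the fingers, y is the line along which they close (so a half turn about z gives the same grasp; the last joint's range is limited). The gripper opens to 88 mm and grips with 3 to 60 N. Pads are 18 mm wide; open, the fingers measure 123 mm over their backs; the gripper's body (75 mm by 187 mm) begins 45 mm behind the grasp point.
Start: joints at [-1.415, 0.313, 1.498, -0, 1.331, -0.223], TCP at [194.136, -487.794, 255.72] pointing down, gripper open.
Joint ranges: [-2.94, 2.94], [-0.97, 2.17], [0.19, 2.56], [-1.23, 4.37], [0.02, 3.11], [-2.88, 2.88]. Speed limits (rad/s): [2.39, 2.39, 3.01, 3.14, 3.14, 3.14].

INTERFACE

Orientations are given as [roll, pitch, yaw] about the fixed x, y, z axes, in that order (R = Rz(yaw) Ry(pitch) Rx(roll)).
In Python, from workcell import bot, vision, order gives the robot as it stands. The module is installed in compiled form; this text tells all that it offers.
- The arm moves only by the tool move_arm, never from a script. Its argument "targets" is a list that holds one entry, the list of rows, each a list of 4 numbers: the shift along the tool's x, y, z in cm, then the turn about the tool's z in rad. In form: [[[tx, ty, tz, yaw], ...]]. A call has exactly 10 rows; each row shifts and turns the commanded pose from where the row before left it, along the tool's axes as they then stand; what a row does not reach is not made up. A row lasts 1/10 s, in which the tool goes at most 50 mm and 8.59 degrees, less where a joint would pass 70% of its speed; a pose out of reach is approached as far as the arm can. A call with a gripper value outside its range is refused whole. "jaw" is the closure, from -1 (fully open) to 1 (shut), set as the call begins (left out, the last holds). The fingers move at their own pace and stop on an object; the grip force is fixed at half the most. Time passes only in rows, so rows that do not move let the fingers close, or fill a call up. It gives the time, the measured TCP pose, the force, the opening and the grip force at its end, in the units of the state.
- bot.read_state(): the state, without advancing time (a new reading comes with each control period).
- vision.grab_frame(name): name is "scene" or "top" or "wrist"; returns the picture (384x512x3 uint8, red, green, blue); there is no depth.
- vision.calibration(name): a dict with "K" (3x3 intrinsics, pixels), "dist" ([k1, k2, p1, p2, k3] as OpenCV has them; the pictures are not rectified), "xyz" and "attitude" of the camera in the world. Camera axes: x right, y up, looking along -z (the intrinsics and any distortion apply to the point x, -y, -z); pixel columns grow to the right and rows downward; lengths in mm; the calibration is good to about 2 mm. A picture is of the moment at which its call begins: read the wrist's pose just before it. calibration takes no time and is no camera call; for the wrist camera it gives the pose at the moment of the call.
- order.close_job(): hands the job in; it is judged then, once.
Trained networks look in the newest picture that a camera, given by its name, has taken for a name from the list of things; names that differ only in an ending like _2 or _b are one class to them, and where a whole thing is asked for, a point or a joint stands for the part that bears it (a point fixed in the world has none). Each returns a list of dicts, best first, with "conf" (0 to 1); they miss things now and then, are a little off and sometimes report something else, mostly with a low value. They report only what shows in the picture. A call takes as long as a camera call. They do not tell look-alikes from the thing itself.
- vision.look_for(camera, query): "location" ([row, column] in pixels, amid what is visible of it).
- vision.silhouettes(camera, query): "pixels" (384x512 bool, what is visible of it) and "location" ([row, column] in pixels, amid what is visible of it).
The state is a dict: "time": time; "joints": joint angles; "joint_velocities": joint speeds; "joint_efforts": joint torques, N m; "tcp_pos": TCP position; "ee_rot": TCP orientation; "force": force on the tool from outside, world axes, zero at the start; "ft_torque": the same for the moment, N m; "gripper_width": opening from 0.0 (shut) to 1.0 (fully open); "gripper_force": force on a finger pad.
Only numpy, scipy, OpenCV 4.12 (cv2) and the standard library are available. Lean on these libraries where they do the work, as an engineer would, in place of code of your own. Each camera call takes 0.05 s, during which the arm holds its last target. There are 200 camera calls.

TASK

Of the three pin tins on the cork mat, which look just alike, one is full and the other two are nearly empty. Heft them in turn from left to right as the robot sees them: lift each straight up about 6 to 8 cm to feel its weight, and set it back upright on its own round mark and let go before taking the next. Then hold up the heaviest one, level and well clear, about 20 cm above the counter, and finish while still holding it there, with the other two standing on their own marks; upset no tin and leave the spool, the chalk and the seam ripper where they are.

Things in the scene. Friction and masses are not known exactly. Their poses are not given: they have to be found in the camera images.
- tin_a: Closed round flat pin tin with a red lid, 66 mm in diameter and 22 mm tall, lid shut fast (the lid's rim is the widest part, the upper 12 mm; the body below it is 62 mm wide). Outside just like the other two; the order of the three on the mat changes. Two tins are nearly empty (each 0.08 to 0.12 kg), one is full (0.32 to 0.44 kg). Origin: centre of the underside; z is up.
- tin_b: Closed round flat pin tin with a red lid, 66 mm in diameter and 22 mm tall, lid shut fast (the lid's rim is the widest part, the upper 12 mm; the body below it is 62 mm wide). Outside just like the other two; the order of the three on the mat changes. Two tins are nearly empty (each 0.08 to 0.12 kg), one is full (0.32 to 0.44 kg). Origin: centre of the underside; z is up.
- tin_c: Closed round flat pin tin with a red lid, 66 mm in diameter and 22 mm tall, lid shut fast (the lid's rim is the widest part, the upper 12 mm; the body below it is 62 mm wide). Outside just like the other two; the order of the three on the mat changes. Two tins are nearly empty (each 0.08 to 0.12 kg), one is full (0.32 to 0.44 kg). Origin: centre of the underside; z is up.
- mat: Cork mat fixed to the counter, 110 x 390 mm and 4 mm thick, with three round marks (thin dark rings 82 mm across, flat) in a row, 130 mm apart. Origin: centre of its underside. Its y axis runs along the row towards the left mark, its x axis away from the robot, z up.
- mark_left (a point): Centre of the left round mark (towards +y), on the mat's upper face, 4 mm above the counter; one tin stands on it at the start.
- mark_middle (a point): Centre of the middle round mark (the centre of the mat), on the mat's upper face, 4 mm above the counter; one tin stands on it at the start.
- mark_right (a point): Centre of the right round mark (towards -y), on the mat's upper face, 4 mm above the counter; one tin stands on it at the start.
- thread_spool: Bystander: upright white thread spool, 27 mm in diameter, 46 mm tall, loose, beyond the mat (about 125 mm from the line of the tins). Origin: centre of the underside.
- chalk: Bystander: white tailor's chalk, 36 x 46 x 8 mm, lying loose on the robot's side of the mat (about 115 mm from the line of the tins). Origin: centre of the underside.
- seam_ripper: Bystander: seam ripper with a red handle, 114 mm long, 11 mm thick, lying loose beyond the mat (about 125 mm from the line of the tins). Origin: centre of the underside; y runs along it.
Not all that is in view belongs to the job. What is shaped like the tin_c but blue or turquoise is not meant.

How it is judged (in metres and radians):
On the way, in this order (a step that is already met when the one before it is completed fails the run):
1. the tin of the left mark is lifted straight up, at least 40 mm clear of the mat, and hefted (((horizontal distance between tin_a and mark_left below 0.06 m and height (world z) of tin_a above 0.044 m and contact force between tin_a and the fingers above 0.5 N and contact force between tin_a and mat below 0.01 N) or (horizontal distance between tin_b and mark_left below 0.06 m and height (world z) of tin_b above 0.044 m and contact force between tin_b and the fingers above 0.5 N and contact force between tin_b and mat below 0.01 N) or (horizontal distance between tin_c and mark_left below 0.06 m and height (world z) of tin_c above 0.044 m and contact force between tin_c and the fingers above 0.5 N and contact force between tin_c and mat below 0.01 N))), for 0.2 s.
2. it stands on the left mark again, within 20 mm, let go (((horizontal distance between tin_a and mark_left below 0.02 m and height (world z) of tin_a below 0.008 m and angle between tin_a's own z axis and vertical below 0.1 rad and contact force between tin_a and the fingers below 0.05 N and linear speed of tin_a below 0.03 m/s) or (horizontal distance between tin_b and mark_left below 0.02 m and height (world z) of tin_b below 0.008 m and angle between tin_b's own z axis and vertical below 0.1 rad and contact force between tin_b and the fingers below 0.05 N and linear speed of tin_b below 0.03 m/s) or (horizontal distance between tin_c and mark_left below 0.02 m and height (world z) of tin_c below 0.008 m and angle between tin_c's own z axis and vertical below 0.1 rad and contact force between tin_c and the fingers below 0.05 N and linear speed of tin_c below 0.03 m/s))), for 0.1 s.
3. the tin of the middle mark is lifted straight up, at least 40 mm clear of the mat, and hefted (((horizontal distance between tin_a and mark_middle below 0.06 m and height (world z) of tin_a above 0.044 m and contact force between tin_a and the fingers above 0.5 N and contact force between tin_a and mat below 0.01 N) or (horizontal distance between tin_b and mark_middle below 0.06 m and height (world z) of tin_b above 0.044 m and contact force between tin_b and the fingers above 0.5 N and contact force between tin_b and mat below 0.01 N) or (horizontal distance between tin_c and mark_middle below 0.06 m and height (world z) of tin_c above 0.044 m and contact force between tin_c and the fingers above 0.5 N and contact force between tin_c and mat below 0.01 N))), for 0.2 s.
4. it stands on the middle mark again, within 20 mm, let go (((horizontal distance between tin_a and mark_middle below 0.02 m and height (world z) of tin_a below 0.008 m and angle between tin_a's own z axis and vertical below 0.1 rad and contact force between tin_a and the fingers below 0.05 N and linear speed of tin_a below 0.03 m/s) or (horizontal distance between tin_b and mark_middle below 0.02 m and height (world z) of tin_b below 0.008 m and angle between tin_b's own z axis and vertical below 0.1 rad and contact force between tin_b and the fingers below 0.05 N and linear speed of tin_b below 0.03 m/s) or (horizontal distance between tin_c and mark_middle below 0.02 m and height (world z) of tin_c below 0.008 m and angle between tin_c's own z axis and vertical below 0.1 rad and contact force between tin_c and the fingers below 0.05 N and linear speed of tin_c below 0.03 m/s))), for 0.1 s.
5. the tin of the right mark is lifted straight up, at least 40 mm clear of the mat, and hefted (((horizontal distance between tin_a and mark_right below 0.06 m and height (world z) of tin_a above 0.044 m and contact force between tin_a and the fingers above 0.5 N and contact force between tin_a and mat below 0.01 N) or (horizontal distance between tin_b and mark_right below 0.06 m and height (world z) of tin_b above 0.044 m and contact force between tin_b and the fingers above 0.5 N and contact force between tin_b and mat below 0.01 N) or (horizontal distance between tin_c and mark_right below 0.06 m and height (world z) of tin_c above 0.044 m and contact force between tin_c and the fingers above 0.5 N and contact force between tin_c and mat below 0.01 N))), for 0.2 s.
At the end, for the whole second after the job is handed in: The full tin is held up by the fingers alone, underside 120 mm or more above the counter, level within 0.25 rad and still; the other two, the light ones (each pressing on the mat with under 1.8 N), stand upright, at rest and let go, each within 20 mm of a mark of its own ((((height (world z) of tin_a above 0.12 m and angle between tin_a's own z axis and vertical below 0.25 rad and linear speed of tin_a below 0.05 m/s and contact force between tin_a and the fingers above 0.5 N and contact force between tin_a and mat below 0.01 N and contact force between tin_a and tin_b below 0.01 N and contact force between tin_a and tin_c below 0.01 N) and ((horizontal distance between tin_b and mark_left below 0.02 m and height (world z) of tin_b below 0.008 m and angle between tin_b's own z axis and vertical below 0.1 rad and contact force between tin_b and the fingers below 0.05 N and linear speed of tin_b below 0.03 m/s) or (horizontal distance between tin_b and mark_middle below 0.02 m and height (world z) of tin_b below 0.008 m and angle between tin_b's own z axis and vertical below 0.1 rad and contact force between tin_b and the fingers below 0.05 N and linear speed of tin_b below 0.03 m/s) or (horizontal distance between tin_b and mark_right below 0.02 m and height (world z) of tin_b below 0.008 m and angle between tin_b's own z axis and vertical below 0.1 rad and contact force between tin_b and the fingers below 0.05 N and linear speed of tin_b below 0.03 m/s)) and ((horizontal distance between tin_c and mark_left below 0.02 m and height (world z) of tin_c below 0.008 m and angle between tin_c's own z axis and vertical below 0.1 rad and contact force between tin_c and the fingers below 0.05 N and linear speed of tin_c below 0.03 m/s) or (horizontal distance between tin_c and mark_middle below 0.02 m and height (world z) of tin_c below 0.008 m and angle between tin_c's own z axis and vertical below 0.1 rad and contact force between tin_c and the fingers below 0.05 N and linear speed of tin_c below 0.03 m/s) or (horizontal distance between tin_c and mark_right below 0.02 m and height (world z) of tin_c below 0.008 m and angle between tin_c's own z axis and vertical below 0.1 rad and contact force between tin_c and the fingers below 0.05 N and linear speed of tin_c below 0.03 m/s)) and contact force between tin_b and mat between 0.4 and 1.8 N and contact force between tin_c and mat between 0.4 and 1.8 N and horizontal distance between tin_b and tin_c above 0.08 m) or ((height (world z) of tin_b above 0.12 m and angle between tin_b's own z axis and vertical below 0.25 rad and linear speed of tin_b below 0.05 m/s and contact force between tin_b and the fingers above 0.5 N and contact force between tin_b and mat below 0.01 N and contact force between tin_b and tin_a below 0.01 N and contact force between tin_b and tin_c below 0.01 N) and ((horizontal distance between tin_a and mark_left below 0.02 m and height (world z) of tin_a below 0.008 m and angle between tin_a's own z axis and vertical below 0.1 rad and contact force between tin_a and the fingers below 0.05 N and linear speed of tin_a below 0.03 m/s) or (horizontal distance between tin_a and mark_middle below 0.02 m and height (world z) of tin_a below 0.008 m and angle between tin_a's own z axis and vertical below 0.1 rad and contact force between tin_a and the fingers below 0.05 N and linear speed of tin_a below 0.03 m/s) or (horizontal distance between tin_a and mark_right below 0.02 m and height (world z) of tin_a below 0.008 m and angle between tin_a's own z axis and vertical below 0.1 rad and contact force between tin_a and the fingers below 0.05 N and linear speed of tin_a below 0.03 m/s)) and ((horizontal distance between tin_c and mark_left below 0.02 m and height (world z) of tin_c below 0.008 m and angle between tin_c's own z axis and vertical below 0.1 rad and contact force between tin_c and the fingers below 0.05 N and linear speed of tin_c below 0.03 m/s) or (horizontal distance between tin_c and mark_middle below 0.02 m and height (world z) of tin_c below 0.008 m and angle between tin_c's own z axis and vertical below 0.1 rad and contact force between tin_c and the fingers below 0.05 N and linear speed of tin_c below 0.03 m/s) or (horizontal distance between tin_c and mark_right below 0.02 m and height (world z) of tin_c below 0.008 m and angle between tin_c's own z axis and vertical below 0.1 rad and contact force between tin_c and the fingers below 0.05 N and linear speed of tin_c below 0.03 m/s)) and contact force between tin_a and mat between 0.4 and 1.8 N and contact force between tin_c and mat between 0.4 and 1.8 N and horizontal distance between tin_a and tin_c above 0.08 m) or ((height (world z) of tin_c above 0.12 m and angle between tin_c's own z axis and vertical below 0.25 rad and linear speed of tin_c below 0.05 m/s and contact force between tin_c and the fingers above 0.5 N and contact force between tin_c and mat below 0.01 N and contact force between tin_c and tin_a below 0.01 N and contact force between tin_c and tin_b below 0.01 N) and ((horizontal distance between tin_a and mark_left below 0.02 m and height (world z) of tin_a below 0.008 m and angle between tin_a's own z axis and vertical below 0.1 rad and contact force between tin_a and the fingers below 0.05 N and linear speed of tin_a below 0.03 m/s) or (horizontal distance between tin_a and mark_middle below 0.02 m and height (world z) of tin_a below 0.008 m and angle between tin_a's own z axis and vertical below 0.1 rad and contact force between tin_a and the fingers below 0.05 N and linear speed of tin_a below 0.03 m/s) or (horizontal distance between tin_a and mark_right below 0.02 m and height (world z) of tin_a below 0.008 m and angle between tin_a's own z axis and vertical below 0.1 rad and contact force between tin_a and the fingers below 0.05 N and linear speed of tin_a below 0.03 m/s)) and ((horizontal distance between tin_b and mark_left below 0.02 m and height (world z) of tin_b below 0.008 m and angle between tin_b's own z axis and vertical below 0.1 rad and contact force between tin_b and the fingers below 0.05 N and linear speed of tin_b below 0.03 m/s) or (horizontal distance between tin_b and mark_middle below 0.02 m and height (world z) of tin_b below 0.008 m and angle between tin_b's own z axis and vertical below 0.1 rad and contact force between tin_b and the fingers below 0.05 N and linear speed of tin_b below 0.03 m/s) or (horizontal distance between tin_b and mark_right below 0.02 m and height (world z) of tin_b below 0.008 m and angle between tin_b's own z axis and vertical below 0.1 rad and contact force between tin_b and the fingers below 0.05 N and linear speed of tin_b below 0.03 m/s)) and contact force between tin_a and mat between 0.4 and 1.8 N and contact force between tin_b and mat between 0.4 and 1.8 N and horizontal distance between tin_a and tin_b above 0.08 m))); the arm keeps its last pose, push and grip.
It fails at once if a tin is tipped by more than 0.6 rad (angle between any of tin_a, tin_b, tin_c's own z axis and vertical above 0.6 rad).
It fails at once if the spool, the chalk or the seam ripper is moved by more than 20 mm (distance of any of thread_spool, chalk, seam_ripper from where it was at the start of the episode above 0.02 m).
It also fails if it takes over 69 s, if anything falls off the work surface, if the arm or the gripper's body presses on something with over 40 N, if the wrist force passes 120 N, or if a joint passes its speed limit or range.

## Working session

There is one attempt and no reset: what is moved stays moved. The work goes in short steps, Python scripts to look and compute and a tool call to move; the robot and the scene stay as the last step left them, time stands still between calls to the robot, and variables do not carry over. Pictures are saved under pics/ and viewed, at most 10 in all, crops included, and the job is handed in when it is done.

Besides the shell and the picture viewer there is one more tool, called in YAML: its name, and indented under it one key for each argument. move_arm: Moves the arm, as the interface text tells. Its arguments: {"type":"object","properties":{"targets":{"type":"array","items":{"type":"array","items":{"type":"array","items":{"type":"number"}}}},"jaw":{"type":"number"}},"required":["targets"]}

```bash
mkdir -p pics
cat > h.py <<'E'
import numpy as np, cv2
from scipy.spatial.transform import Rotation as R
from workcell import bot, vision, order
def ray(cal,rc):
    K=np.array(cal["K"],float);d=np.array(cal["dist"],float)
    u=cv2.undistortPoints(np.array([[[rc[1],rc[0]]]],float),K,d)[0,0]
    v=np.array([u[0],-u[1],-1.0]); a=np.array(cal["attitude"],float)
    M=a if a.shape==(3,3) else R.from_euler('xyz',a).as_matrix()
    return np.array(cal["xyz"],float),M@v
def at(cal,rc,z):
    o,v=ray(cal,rc); return o+v*(z-o[2])/v[2]
def tri(a,b):
    (o1,v1),(o2,v2)=a,b
    s=np.linalg.lstsq(np.c_[v1,-v2],o2-o1,rcond=None)[0]
    p,q=o1+s[0]*v1,o2+s[1]*v2
    return (p+q)/2,np.linalg.norm(p-q)
E
python3 - <<'E'
from h import *
np.set_printoptions(precision=1,suppress=True)
print(bot.read_state())
ims=[]
for c in("top","scene"):
    im=vision.grab_frame(c);cal=vision.calibration(c);ims.append(im)
    print(c,cal["xyz"],cal["attitude"])
    cv2.imwrite(f"pics/{c}0.png",im[:,:,::-1])
    for q in("tin_a","mat","thread_spool","chalk","seam_ripper"):
        for d in vision.silhouettes(c,q): print(c,q,round(d["conf"],2),d["location"],d["pixels"].sum(),at(cal,d["location"],26 if q=="tin_a" else 4))
E
```

```text
{'time': 0.0, 'joints': array([-1.4,  0.3,  1.5, -0. ,  1.3, -0.2]), 'joint_velocities': array([ 0.,  0.,  0.,  0., -0.,  0.]), 'joint_efforts': array([  0. , -40.2, -25.2,   0.1,   0. ,  -0. ]), 'tcp_pos': array([ 194.1, -487.6,  255.2]), 'ee_rot': array([-3.1, -0. ,  0.4]), 'force': array([ 0.5, -0.2, -0.1]), 'ft_torque': array([ 0. , -0.1, -0. ]), 'gripper_force': 0.0, 'gripper_width': 0.9936308354700164}
top [471.2 -68.  904.6] [ 0.1  0.  -1.5]
top tin_a 0.96 [215.7, 298.4] 795 [ 499.2 -145.6   26. ]
top tin_a 0.84 [134.3, 240.7] 771 [668.5 -21.7  26. ]
top tin_a 0.77 [200.8, 237.3] 783 [527.6 -17.8  26. ]
top tin_a 0.63 [197.8, 167.6] 782 [531.  128.1  26. ]
top tin_a 0.61 [236.0, 361.6] 885 [ 460.3 -275.6   26. ]
top mat 0.63 [223.2, 309.9] 7327 [ 484.5 -172.     4. ]
top thread_spool 0.71 [155.0, 287.0] 185 [ 630.  -121.3    4. ]
top chalk 0.57 [280.9, 310.9] 374 [ 363.9 -175.2    4. ]
top seam_ripper 0.5 [176.9, 363.4] 153 [ 585.5 -284.5    4. ]
scene [226.8 483.3 631.3] [ 0.8 -0.  -2.6]
scene tin_a 0.83 [194.4, 288.4] 547 [ 492.3 -132.    26. ]
scene tin_a 0.68 [167.7, 324.0] 459 [ 459.7 -266.2   26. ]
scene tin_a 0.63 [198.0, 195.9] 480 [668.5 -14.4  26. ]
scene tin_a 0.58 [225.1, 248.7] 644 [521.6  -2.8  26. ]
scene mat 0.75 [207.1, 279.4] 3446 [ 500.4 -104.9    4. ]
scene thread_spool 0.65 [178.1, 236.9] 187 [ 639.9 -143.3    4. ]
scene thread_spool 0.36 [206.5, 279.7] 3690 [ 500.7 -107.     4. ]
scene chalk 0.77 [211.7, 342.7] 217 [ 367.8 -164.9    4. ]
```

View pics/top0.png

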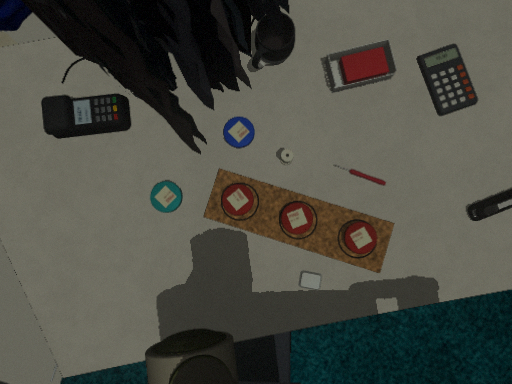

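View pics/scene0.png

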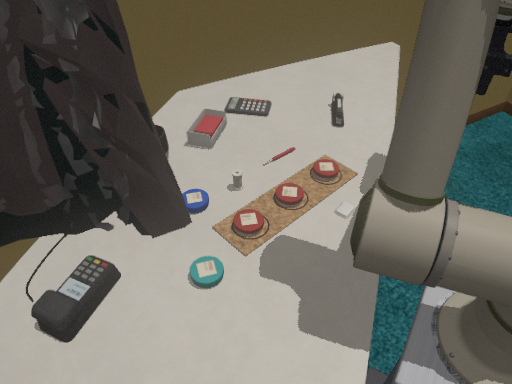

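Run:
```python
from h import *
np.set_printoptions(precision=1,suppress=True)
c1,c2=vision.calibration("top"),vision.calibration("scene")
for a,b in(([200.8,237.3],[225.1,248.7]),([215.7,298.4],[194.4,288.4]),([236,361.6],[167.7,324])):
    print(tri(ray(c1,a),ray(c2,b)))
print(bot.read_state()["ee_rot"], bot.nose_length)
```

```text
(array([529.3, -16.6,   9.1]), np.float64(1.1954158409147455))
(array([ 499.3, -147.1,   11. ]), np.float64(0.8691144788029981))
(array([ 461.5, -276.9,   17.9]), np.float64(2.921895319537547))
[ 3.1 -0.   0.4] 17.0
```

The top view shows the mat running from (205,190) to (390,245). The red tins are at columns 239, 297 and 360. The blue and turquoise look-alikes are off the mat, the spool is at (287,155), the ripper at (365,177) and the chalk at (310,281). The scene view agrees. I'll turn the tool to line up with the row first.

move_arm:
  targets:
    - [[0, 0, 0, 0.068], [0, 0, 0, 0.068], [0, 0, 0, 0.068], [0, 0, 0, 0.068], [0, 0, 0, 0.068], [0, 0, 0, 0.068], [0, 0, 0, 0.068], [0, 0, 0, 0.068], [0, 0, 0, 0.068], [0, 0, 0, 0.068]]
  jaw: -1

```text
time: 1.6
tcp_pos: [194.1, -487.8, 255.7]
ee_rot: [3.142, 0.0, -0.304]
force: [-0.5, -0.1, 0.3]
gripper_width: 1.001
gripper_force: 0.0
```

```bash
cat >> h.py <<'E'
def go(p,yaw=None):
    s=bot.read_state(); M=R.from_euler('xyz',s["ee_rot"])
    d=M.inv().apply(np.array(p,float)-s["tcp_pos"])/10
    y=s["ee_rot"][2]
    print("tcp",s["tcp_pos"],"rot",np.round(s["ee_rot"],3),"shift cm",np.round(d,2),"turn",None if yaw is None else round(y-yaw,3))
E
python3 - <<'E'
from h import *
np.set_printoptions(precision=1,suppress=True)
go([520,-30,255],-.26)
E
```

```text
tcp [ 194.1 -487.8  255.7] rot [ 3.1  0.  -0.3] shift cm [ 17.4 -53.4   0.1] turn -0.044
```

move_arm:
  targets:
    - [[0.87, -2.67, 0, 0], [0.87, -2.67, 0, 0], [0.87, -2.67, 0, 0], [0.87, -2.67, 0, 0], [0.87, -2.67, 0, 0], [0.87, -2.67, 0, 0], [0.87, -2.67, 0, 0], [0.87, -2.67, 0, 0], [0.87, -2.67, 0, 0], [0.87, -2.67, 0, 0]]

```text
time: 2.6
tcp_pos: [357.0, -257.6, 255.8]
ee_rot: [3.141, -0.0, -0.301]
force: [0.9, 0.3, -0.1]
gripper_width: 1.002
gripper_force: 0.0
```

```bash
cat > look.py <<'E'
import sys
from h import *
np.set_printoptions(precision=1,suppress=True)
def look(n):
    cal=vision.calibration("wrist"); im=vision.grab_frame("wrist")
    cv2.imwrite(f"pics/{n}.png",im[:,:,::-1]); np.save(f"{n}.npy",dict(cal=cal,im=im),allow_pickle=True)
    print(bot.read_state()["tcp_pos"],"cam",cal["xyz"],cal["attitude"])
    for d in vision.silhouettes("wrist","tin_a"):
        print(round(d["conf"],2),np.array(d["location"]),d["pixels"].sum(),at(cal,d["location"],26),im[d["pixels"]].mean(0))
look(sys.argv[1])
E
python3 look.py w1
```

```text
[ 358.4 -255.1  255.9] cam [ 431.7 -280.2  384.9] [-0.3  0.  -1.9]
0.92 [ 68.4 242.2] 3081 [ 457.9 -272.9   26. ] [164.  103.5  93.1]
0.91 [72.5 11.9] 1745 [526.1 -36.7  26. ] [130.2  69.   62.6]
0.67 [ 68.4 113.9] 3316 [ 498.2 -142.1   26. ] [95.  57.3 50.5]
```

move_arm:
  targets:
    - [[0.87, -2.67, 0, 0], [0.87, -2.67, 0, 0], [0.87, -2.67, 0, 0], [0.87, -2.67, 0, 0], [0.87, -2.67, 0, 0], [0.87, -2.67, 0, 0], [0.87, -2.67, 0, 0], [0.87, -2.67, 0, 0], [0.87, -2.67, 0, 0], [0.87, -2.67, 0, 0]]

```text
time: 3.7
tcp_pos: [519.3, -29.3, 255.7]
ee_rot: [3.141, -0.0, -0.302]
force: [0.5, -0.4, -0.1]
gripper_width: 0.999
gripper_force: 0.0
```

```bash
python3 look.py w2
```

```text
[520.7 -26.7 255.6] cam [594.1 -51.9 384.7] [-0.3  0.  -1.9]
0.96 [147.  471.6] 3058 [ 461.9 -269.1   26. ] [128.3  77.9  68.9]
0.77 [150.9 244.9] 2590 [534.8 -20.1  26. ] [120.9  75.3  66.5]
0.68 [149.5 353.6] 2664 [ 499.2 -140.1   26. ] [141.6  86.2  76.3]
0.63 [184.7 125.4] 2431 [538.2 128.3  26. ] [49.1 80.3 75.6]
0.55 [ 21.2 194.8] 3010 [677.5 -12.2  26. ] [ 92.2 105.9 143.1]
```

View pics/w2.png

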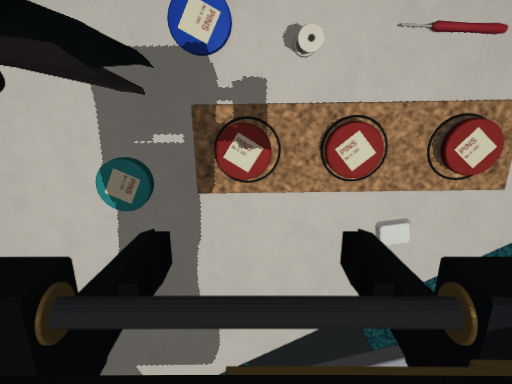

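The wrist view shows the three red tins in their rings at columns 247, 354 and 466, around row 150. The fingers are either side of (260,270). Next I'll triangulate the lid tops from w1 and w2 and work out the mark centres.

Run:
```python
from h import *
np.set_printoptions(precision=1,suppress=True)
L={n:np.load(n+".npy",allow_pickle=True).item() for n in("w1","w2")}
c1,c2=L["w1"]["cal"],L["w2"]["cal"]
print("mid",tri(ray(c1,[68.4,113.9]),ray(c2,[149.5,353.6])),"right",tri(ray(c1,[68.4,242.2]),ray(c2,[147,471.6])))
print("rings",[at(c2,p,4) for p in([150,247],[149,354],[147,466])])
print("mat corners",[at(c2,p,4) for p in([103.5,193],[192.5,199])])
# lid circle fits: red + label region, project hull to z=26 plane, min enclosing circle
for n in L:
    im=L[n]["im"];cal=L[n]["cal"];hsv=cv2.cvtColor(im,cv2.COLOR_RGB2HSV)
    m=(((hsv[...,0]<6)|(hsv[...,0]>172))&(hsv[...,1]>150)&(hsv[...,2]>35)).astype(np.uint8)
    k,lab,st,_=cv2.connectedComponentsWithStats(m)
    for i in range(1,k):
        if st[i,4]>600:
            rc=np.argwhere(lab==i); P=np.array([at(cal,p,26)[:2] for p in rc],np.float32)
            print(n,st[i],cv2.minEnclosingCircle(P))
go([531,-18,255],-.26)
```

```text
mid (array([ 498.6, -140.9,   23.3]), np.float64(0.3926782272593338)) right (array([ 458.9, -273.1,   19. ]), np.float64(1.1098633410599152))
rings [array([531.4, -20.9,   4. ]), array([ 493.8, -146.1,    4. ]), array([ 455.9, -276. ,    4. ])]
mat corners [array([602.4,  22.7,   4. ]), array([497.5,  54.2,   4. ])]
w1 [ 211   33   62   66 2037] ((459.7396545410156, -272.9129333496094), 33.14521789550781)
w1 [  85   36   64   66 2124] ((495.7066650390625, -143.54360961914062), 33.886070251464844)
w1 [   0   40   31   64 1200] ((529.709716796875, -25.251079559326172), 32.53752899169922)
w2 [432  21  75  12 694] ((587.4607543945312, -278.5726013183594), 37.834354400634766)
w2 [ 444  118   60   58 1759] ((462.9139404296875, -269.6856994628906), 34.82683563232422)
w2 [ 325  121   58   57 1641] ((498.6754150390625, -140.29486083984375), 33.553340911865234)
w2 [ 215  123   57   57 1597] ((534.745361328125, -17.432754516601562), 33.086090087890625)
tcp [519.7 -28.3 255.4] rot [-3.1  0.  -0.3] shift cm [ 0.8 -1.3  0. ] turn -0.039
```

```bash
cat > fit.py <<'E'
from h import *
np.set_printoptions(precision=1,suppress=True)
def fit():
    cal=vision.calibration("wrist"); im=vision.grab_frame("wrist")
    hsv=cv2.cvtColor(im,cv2.COLOR_RGB2HSV)
    m=(((hsv[...,0]<6)|(hsv[...,0]>172))&(hsv[...,1]>150)&(hsv[...,2]>35)).astype(np.uint8)
    k,lab,st,_=cv2.connectedComponentsWithStats(m)
    for i in range(1,k):
        if st[i,4]>600:
            P=np.array([at(cal,p,26)[:2] for p in np.argwhere(lab==i)],np.float32)
            print(st[i],cv2.minEnclosingCircle(P))
    return cal,im
if __name__=="__main__":
    cal,im=fit()
    print("rings",[at(cal,p,4) for p in([150,247],[149,354],[147,466])])
    go([531,-18,255])
    cv2.imwrite("pics/f%.1f.png"%bot.read_state()["time"],im[:,:,::-1])
E
python3 fit.py
```

```text
[433  22  76  12 681] ((587.6197509765625, -278.3606262207031), 38.19070053100586)
[ 445  119   60   57 1764] ((463.0217590332031, -269.9433898925781), 34.92975616455078)
[ 326  121   59   57 1643] ((498.6169128417969, -140.22071838378906), 33.43013381958008)
[ 216  123   57   57 1603] ((534.7240600585938, -17.473068237304688), 33.10470962524414)
rings [array([531.8, -19.8,   4. ]), array([ 494.6, -144.9,    4. ]), array([ 457.1, -274.8,    4. ])]
tcp [519.  -29.4 255.4] rot [ 3.1  0.  -0.3] shift cm [ 0.8 -1.4  0. ] turn None
```

move_arm:
  targets:
    - [[0.1, -0.15, 1.5, 0], [0.1, -0.15, 1.5, 0], [0.1, -0.15, 1.5, 0], [0.1, -0.15, 1.5, 0], [0.1, -0.15, 1.5, 0], [0.1, -0.15, 1.5, 0], [0.1, -0.15, 1.5, 0], [0.1, -0.15, 1.5, 0], [0.1, -0.15, 1.5, 0], [0.1, -0.1, 1.5, 0]]

```text
time: 4.85
tcp_pos: [532.2, -20.1, 105.3]
ee_rot: [3.141, -0.0, -0.302]
force: [-0.1, 0.0, 0.6]
gripper_width: 1.003
gripper_force: 0.0
```

Run:
```python
from fit import *
cal,im=fit(); cv2.imwrite("pics/n1.png",im[:,:,::-1]); go([533.5,-18,24])
```

```text
[ 384  154   99   90 4565] ((500.2173767089844, -138.82919311523438), 34.55917739868164)
[ 206  157   93   89 4173] ((535.4993896484375, -18.227724075317383), 33.39353942871094)
tcp [531.3 -19.8 103. ] rot [ 3.1  0.  -0.3] shift cm [ 0.2 -0.2  7.9] turn None
```

View pics/n1.png

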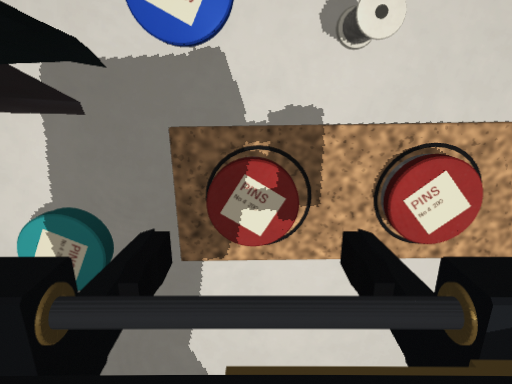

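The tin is at (253,202), centred between the fingers sideways, and its ring is around (258,195). Going down.

move_arm:
  targets:
    - [[0.1, 0, 0.8, 0], [0.1, 0, 0.8, 0], [0, 0, 0.8, 0], [0, 0, 0.8, 0], [0, 0, 0.8, 0], [0, 0, 0.8, 0], [0, 0, 0.8, 0], [0, 0, 0.8, 0], [0, 0, 0.8, 0], [0, 0, 0.6, 0]]

```text
time: 5.9
tcp_pos: [534.3, -19.1, 26.9]
ee_rot: [-3.142, 0.0, -0.301]
force: [0.1, 0.1, 0.2]
gripper_width: 0.999
gripper_force: 0.0
```

Run:
```python
from h import *
np.set_printoptions(precision=1,suppress=True)
vision.grab_frame("scene"); go([535,-18.5,24]); print(bot.read_state()["force"])
```

```text
tcp [534.  -19.   26.3] rot [ 3.1  0.  -0.3] shift cm [ 0.1 -0.1  0.2] turn None
[-0.4  0.2 -0.3]
```

move_arm:
  targets:
    - [[0, 0, 0.2, 0], [0, 0, 0, 0], [0, 0, 0, 0], [0, 0, 0, 0], [0, 0, 0, 0], [0, 0, 0, 0], [0, 0, 0, 0], [0, 0, 0, 0], [0, 0, 0, 0], [0, 0, 0, 0]]
  jaw: 1

```text
time: 6.95
tcp_pos: [534.7, -19.2, 25.9]
ee_rot: [-3.142, -0.0, -0.301]
force: [1.1, -0.1, 5.1]
gripper_width: 0.734
gripper_force: 30.0
```

move_arm:
  targets:
    - [[0, 0, -0.4, 0], [0, 0, -0.8, 0], [0, 0, -1, 0], [0, 0, -1, 0], [0, 0, -1, 0], [0, 0, -1, 0], [0, 0, -0.9, 0], [0, 0, -0.9, 0], [0, 0, 0, 0], [0, 0, 0, 0]]

```text
time: 7.95
tcp_pos: [534.4, -19.2, 95.7]
ee_rot: [3.142, 0.0, -0.301]
force: [1.1, -0.6, -0.7]
gripper_width: 0.731
gripper_force: 30.0
```

move_arm:
  targets:
    - [[0, 0, 0, 0], [0, 0, 0, 0], [0, 0, 0, 0], [0, 0, 0, 0], [0, 0, 0, 0], [0, 0, 0, 0], [0, 0, 0, 0], [0, 0, 0, 0], [0, 0, 0, 0], [0, 0, 0, 0]]

```text
time: 8.95
tcp_pos: [534.5, -19.2, 95.7]
ee_rot: [-3.142, -0.0, -0.301]
force: [1.2, 0.0, -0.9]
gripper_width: 0.731
gripper_force: 30.0
```

```bash
cat > heft.py <<'E'
from h import *
np.set_printoptions(precision=1,suppress=True)
f=[]
for i in range(6):
    im=vision.grab_frame("wrist"); s=bot.read_state(); f.append(np.r_[s["force"],s["ft_torque"]])
print(np.mean(f,0),"eff",s["joint_efforts"],s["tcp_pos"],s["gripper_width"],s["gripper_force"])
cv2.imwrite("pics/heft%.1f.png"%s["time"],im[:,:,::-1])
E
python3 heft.py
```

```text
[-0.2 -0.  -0.9  0.   0.   0. ] eff [  0.  -45.  -20.8   0.   -0.1   0. ] [534.5 -19.2  95.7] 0.7257337600766083 29.999878984090174
```

The left tin weighs about 0.9 N, so it's light. Setting it back down.

move_arm:
  targets:
    - [[0, 0, 1, 0], [0, 0, 1, 0], [0, 0, 1, 0], [0, 0, 1, 0], [0, 0, 1, 0], [0, 0, 0.8, 0], [0, 0, 0.6, 0], [0, 0, 0.4, 0], [0, 0, 0.2, 0], [0, 0, 0, 0]]

```text
time: 10.25
tcp_pos: [534.6, -19.2, 26.0]
ee_rot: [-3.142, -0.0, -0.301]
force: [0.1, -0.7, -0.6]
gripper_width: 0.733
gripper_force: 30.0
```

move_arm:
  targets:
    - [[0, 0, 0, 0], [0, 0, 0, 0], [0, 0, 0, 0], [0, 0, 0, 0], [0, 0, 0, 0], [0, 0, 0, 0], [0, 0, 0, 0], [0, 0, 0, 0], [0, 0, 0, 0], [0, 0, 0, 0]]
  jaw: -1

```text
time: 11.25
tcp_pos: [534.5, -19.2, 25.7]
ee_rot: [-3.142, -0.0, -0.301]
force: [-0.2, -0.1, 0.5]
gripper_width: 0.999
gripper_force: 0.0
```

move_arm:
  targets:
    - [[0, 0, -0.4, 0], [0, 0, -0.8, 0], [0, 0, -1.2, 0], [0, 0, -1.5, 0], [0, 0, -2, 0], [0, 0, -2, 0], [0, 0, -1.5, 0], [0, 0, -1, 0], [0, 0, 0, 0], [0, 0, 0, 0]]

```text
time: 12.25
tcp_pos: [534.3, -19.1, 129.5]
ee_rot: [-3.142, 0.0, -0.301]
force: [-0.9, -0.9, 0.7]
gripper_width: 1.001
gripper_force: 0.0
```

Run:
```python
from fit import *
cal,im=fit(); cv2.imwrite("pics/n2.png",im[:,:,::-1]); go([498.5,-141.5,130])
```

```text
[ 374  150   89   82 3727] ((499.59442138671875, -138.803955078125), 34.42523956298828)
[ 214  153   84   81 3427] ((535.1741943359375, -18.63433837890625), 33.41779327392578)
tcp [534.1 -19.1 129.2] rot [ 3.1  0.  -0.3] shift cm [ 0.2 12.8 -0.1] turn None
```

View pics/n2.png

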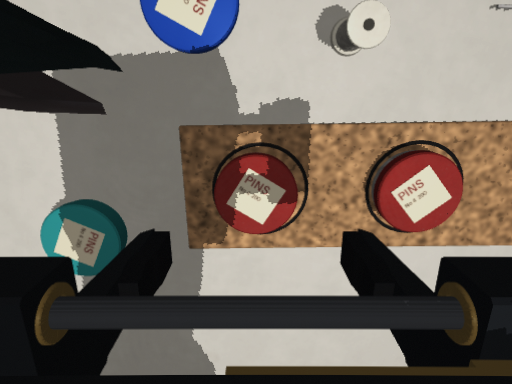

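The left tin at (256,195) stands inside its ring, centred at about (260,190). Moving over the middle tin.

move_arm:
  targets:
    - [[0.02, 1.4, 0, 0], [0.02, 1.4, 0, 0], [0.02, 1.4, 0, 0], [0.02, 1.4, 0, 0], [0.02, 1.4, 0, 0], [0.02, 1.4, 0, 0], [0.02, 1.4, 0, 0], [0.02, 1.4, 0, 0], [0.02, 1.4, 0, 0], [0, 0.2, 0, 0]]

```text
time: 13.3
tcp_pos: [497.9, -143.4, 129.7]
ee_rot: [3.141, -0.0, -0.303]
force: [-0.0, -0.6, -0.6]
gripper_width: 1.001
gripper_force: 0.0
```

Run:
```python
from fit import *
vision.grab_frame("wrist");vision.grab_frame("wrist");cal,im=fit(); cv2.imwrite("pics/n3.png",im[:,:,::-1]); go([498.5,-141.5,25.7])
```

```text
[ 362    5  115   20 1649] ((586.2454833984375, -281.3826904296875), 37.35098648071289)
[ 384  149   90   82 3730] ((462.31793212890625, -269.9590148925781), 34.521629333496094)
[ 215  153   83   81 3402] ((498.6283264160156, -142.4717254638672), 33.36073684692383)
[  51  155   89   81 3676] ((534.47802734375, -21.516191482543945), 34.61702346801758)
tcp [ 498.2 -141.9  129.7] rot [-3.1  0.  -0.3] shift cm [ 0.  -0.  10.4] turn None
```

Aligned with the middle tin to within 1 mm. Down, close, lift and hold.

move_arm:
  targets:
    - [[0, 0, 0.8, 0], [0, 0, 1.5, 0], [0, 0, 1.5, 0], [0, 0, 1.5, 0], [0, 0, 1.5, 0], [0, 0, 1.2, 0], [0, 0, 1, 0], [0, 0, 0.8, 0], [0, 0, 0.4, 0], [0, 0, 0.2, 0]]

```text
time: 14.45
tcp_pos: [498.3, -141.9, 25.5]
ee_rot: [-3.142, -0.0, -0.301]
force: [0.5, -0.1, 0.6]
gripper_width: 0.998
gripper_force: 0.0
```

move_arm:
  targets:
    - [[0, 0, 0, 0], [0, 0, 0, 0], [0, 0, 0, 0], [0, 0, 0, 0], [0, 0, 0, 0], [0, 0, 0, 0], [0, 0, 0, 0], [0, 0, 0, 0], [0, 0, 0, 0], [0, 0, 0, 0]]
  jaw: 1

```text
time: 15.45
tcp_pos: [498.4, -142.0, 26.0]
ee_rot: [3.142, -0.001, -0.301]
force: [-0.6, 0.7, 6.0]
gripper_width: 0.726
gripper_force: 30.0
```

move_arm:
  targets:
    - [[0, 0, -0.4, 0], [0, 0, -0.8, 0], [0, 0, -1, 0], [0, 0, -1, 0], [0, 0, -1, 0], [0, 0, -1, 0], [0, 0, -0.9, 0], [0, 0, -0.9, 0], [0, 0, 0, 0], [0, 0, 0, 0]]

```text
time: 16.45
tcp_pos: [498.1, -141.9, 95.7]
ee_rot: [-3.142, 0.0, -0.301]
force: [0.9, 0.1, -3.1]
gripper_width: 0.726
gripper_force: 30.0
```

move_arm:
  targets:
    - [[0, 0, 0, 0], [0, 0, 0, 0], [0, 0, 0, 0], [0, 0, 0, 0], [0, 0, 0, 0], [0, 0, 0, 0], [0, 0, 0, 0], [0, 0, 0, 0], [0, 0, 0, 0], [0, 0, 0, 0]]

```text
time: 17.45
tcp_pos: [498.2, -141.9, 95.7]
ee_rot: [3.142, -0.0, -0.301]
force: [0.2, 0.9, -4.6]
gripper_width: 0.732
gripper_force: 30.0
```

```bash
python3 heft.py
```

```text
[ 0.3  0.1 -3.7  0.  -0.  -0. ] eff [  0.  -44.7 -21.3   0.   -0.1  -0. ] [ 498.2 -141.9   95.7] 0.7331111070871131 29.999345830055972
```

The middle tin weighs about 3.7 N, so it's the full one. I'll set it back and heft the right one, as the task requires.

move_arm:
  targets:
    - [[0, 0, 1, 0], [0, 0, 1, 0], [0, 0, 1, 0], [0, 0, 1, 0], [0, 0, 1, 0], [0, 0, 0.8, 0], [0, 0, 0.6, 0], [0, 0, 0.4, 0], [0, 0, 0.2, 0], [0, 0, 0, 0]]

```text
time: 18.75
tcp_pos: [498.3, -142.0, 26.1]
ee_rot: [3.141, -0.0, -0.301]
force: [-1.2, 0.7, -1.9]
gripper_width: 0.731
gripper_force: 30.0
```

move_arm:
  targets:
    - [[0, 0, 0, 0], [0, 0, 0, 0], [0, 0, 0, 0], [0, 0, 0, 0], [0, 0, 0, 0], [0, 0, 0, 0], [0, 0, 0, 0], [0, 0, 0, 0], [0, 0, 0, 0], [0, 0, 0, 0]]
  jaw: -1

```text
time: 19.75
tcp_pos: [498.2, -142.0, 25.7]
ee_rot: [-3.142, -0.0, -0.301]
force: [0.2, 0.0, 0.9]
gripper_width: 0.997
gripper_force: 0.0
```

move_arm:
  targets:
    - [[0, 0, -0.4, 0], [0, 0, -0.8, 0], [0, 0, -1.2, 0], [0, 0, -1.5, 0], [0, 0, -2, 0], [0, 0, -2, 0], [0, 0, -1.5, 0], [0, 0, -1, 0], [0, 0, 0, 0], [0, 0, 0, 0]]

```text
time: 20.75
tcp_pos: [498.0, -141.8, 129.5]
ee_rot: [-3.142, 0.0, -0.301]
force: [-1.0, 0.5, -0.1]
gripper_width: 0.996
gripper_force: 0.0
```

Run:
```python
from fit import *
cal,im=fit(); cv2.imwrite("pics/n4.png",im[:,:,::-1]); go([461,-272.5,130])
```

```text
[ 363    4  115   21 1646] ((586.6123046875, -281.50262451171875), 37.28522872924805)
[ 385  148   89   83 3750] ((462.65576171875, -270.5191650390625), 34.58519744873047)
[ 215  153   83   81 3406] ((498.6310729980469, -141.9786376953125), 33.395179748535156)
[  51  155   89   81 3688] ((534.69775390625, -21.4810791015625), 34.567626953125)
tcp [ 497.9 -141.8  129.2] rot [-3.1  0.  -0.3] shift cm [ 0.3 13.6 -0.1] turn None
```

move_arm:
  targets:
    - [[0.03, 1.5, 0, 0], [0.03, 1.5, 0, 0], [0.03, 1.5, 0, 0], [0.03, 1.5, 0, 0], [0.03, 1.5, 0, 0], [0.03, 1.5, 0, 0], [0.03, 1.5, 0, 0], [0.03, 1.5, 0, 0], [0.03, 1.4, 0, 0], [0, 0.2, 0, 0]]

```text
time: 21.8
tcp_pos: [460.0, -274.2, 129.7]
ee_rot: [3.141, -0.0, -0.303]
force: [0.5, -0.2, 0.7]
gripper_width: 1.003
gripper_force: 0.0
```

Run:
```python
from fit import *
vision.grab_frame("wrist");vision.grab_frame("wrist");cal,im=fit(); cv2.imwrite("pics/n5.png",im[:,:,::-1]); go([461,-272.5,25.7])
```

```text
[ 173    9  111   20 1559] ((582.9544677734375, -290.9428405761719), 36.48290252685547)
[ 216  152   84   82 3428] ((461.1233215332031, -273.75177001953125), 33.4543342590332)
[  42  156   89   82 3647] ((498.07257080078125, -145.00587463378906), 34.6861457824707)
tcp [ 460.5 -272.4  129.6] rot [-3.1  0.  -0.3] shift cm [ 0.1 -0.  10.4] turn None
```

View pics/n5.png

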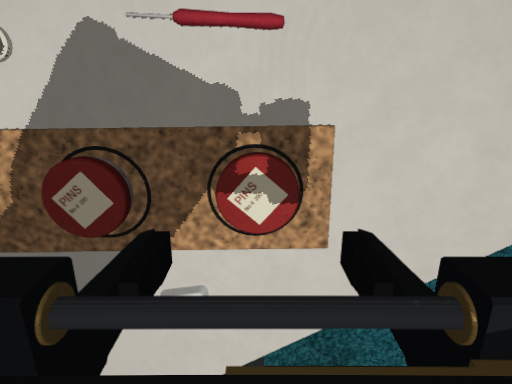

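The right tin at (258,193) sits in its ring, and the middle tin stands on its own. The chalk and the ripper are untouched. Going down.

move_arm:
  targets:
    - [[0, 0.1, 0.8, 0], [0, 0, 1.5, 0], [0, 0, 1.5, 0], [0, 0, 1.5, 0], [0, 0, 1.5, 0], [0, 0, 1.2, 0], [0, 0, 1, 0], [0, 0, 0.8, 0], [0, 0, 0.4, 0], [0, 0, 0.2, 0]]

```text
time: 22.95
tcp_pos: [460.2, -273.6, 25.5]
ee_rot: [3.142, 0.0, -0.301]
force: [-0.7, 0.4, 0.4]
gripper_width: 1.001
gripper_force: 0.0
```

move_arm:
  targets:
    - [[0, 0, 0, 0], [0, 0, 0, 0], [0, 0, 0, 0], [0, 0, 0, 0], [0, 0, 0, 0], [0, 0, 0, 0], [0, 0, 0, 0], [0, 0, 0, 0], [0, 0, 0, 0], [0, 0, 0, 0]]
  jaw: 1

```text
time: 23.95
tcp_pos: [460.3, -273.7, 26.0]
ee_rot: [3.141, -0.0, -0.301]
force: [-0.7, 0.8, 5.1]
gripper_width: 0.732
gripper_force: 30.0
```

move_arm:
  targets:
    - [[0, 0, -0.4, 0], [0, 0, -0.8, 0], [0, 0, -1, 0], [0, 0, -1, 0], [0, 0, -1, 0], [0, 0, -1, 0], [0, 0, -0.9, 0], [0, 0, -0.9, 0], [0, 0, 0, 0], [0, 0, 0, 0]]

```text
time: 24.95
tcp_pos: [460.1, -273.5, 95.7]
ee_rot: [-3.142, -0.0, -0.301]
force: [0.4, 0.6, -0.4]
gripper_width: 0.728
gripper_force: 30.0
```

move_arm:
  targets:
    - [[0, 0, 0, 0], [0, 0, 0, 0], [0, 0, 0, 0], [0, 0, 0, 0], [0, 0, 0, 0], [0, 0, 0, 0], [0, 0, 0, 0], [0, 0, 0, 0], [0, 0, 0, 0], [0, 0, 0, 0]]

```text
time: 25.95
tcp_pos: [460.2, -273.6, 95.7]
ee_rot: [-3.142, 0.0, -0.301]
force: [0.2, 0.2, -0.5]
gripper_width: 0.735
gripper_force: 30.0
```

```bash
python3 heft.py
```

```text
[-0.1  0.3 -0.8  0.1  0.  -0. ] eff [ -0.  -45.  -20.9   0.   -0.1   0. ] [ 460.2 -273.6   95.7] 0.7353726008931498 29.999878237576922
```

The right tin weighs about 0.8 N, so it's light. I'll set it back and return to the middle tin, which is 37 mm in x and 131 mm in y away.

move_arm:
  targets:
    - [[0, 0, 1, 0], [0, 0, 1, 0], [0, 0, 1, 0], [0, 0, 1, 0], [0, 0, 1, 0], [0, 0, 0.8, 0], [0, 0, 0.6, 0], [0, 0, 0.4, 0], [0, 0, 0.2, 0], [0, 0, 0, 0]]

```text
time: 27.25
tcp_pos: [460.3, -273.6, 26.1]
ee_rot: [3.141, -0.0, -0.301]
force: [-0.4, 0.2, 1.3]
gripper_width: 0.733
gripper_force: 30.0
```

move_arm:
  targets:
    - [[0, 0, 0, 0], [0, 0, 0, 0], [0, 0, 0, 0], [0, 0, 0, 0], [0, 0, 0, 0], [0, 0, 0, 0], [0, 0, 0, 0], [0, 0, 0, 0], [0, 0, 0, 0], [0, 0, 0, 0]]
  jaw: -1

```text
time: 28.25
tcp_pos: [460.2, -273.6, 25.7]
ee_rot: [3.142, 0.0, -0.301]
force: [-1.0, -0.7, 0.4]
gripper_width: 1.0
gripper_force: 0.0
```

move_arm:
  targets:
    - [[0, 0, -0.4, 0], [0, 0, -0.8, 0], [0, 0, -1.2, 0], [0, 0, -1.5, 0], [0, 0, -2, 0], [0, 0, -2, 0], [0, 0, -1.5, 0], [0, 0, -1, 0], [0, 0, 0, 0], [0, 0, 0, 0]]

```text
time: 29.25
tcp_pos: [460.0, -273.4, 129.5]
ee_rot: [-3.141, 0.0, -0.301]
force: [-0.4, 0.0, 0.4]
gripper_width: 1.002
gripper_force: 0.0
```

Run:
```python
from fit import *
cal,im=fit(); cv2.imwrite("pics/n6.png",im[:,:,::-1]); go([498.2,-141.9,129.6])
```

```text
[ 172    9  111   20 1550] ((582.7098999023438, -290.8079528808594), 36.48130798339844)
[ 215  152   84   82 3431] ((461.1687316894531, -273.63330078125), 33.46784210205078)
[  41  156   88   81 3628] ((497.9530029296875, -145.05035400390625), 34.6759147644043)
tcp [ 459.9 -273.4  129.2] rot [-3.1  0.  -0.3] shift cm [ -0.2 -13.7  -0. ] turn None
```

move_arm:
  targets:
    - [[-0.03, -1.5, 0, 0], [-0.03, -1.5, 0, 0], [-0.03, -1.5, 0, 0], [-0.03, -1.5, 0, 0], [-0.03, -1.5, 0, 0], [-0.03, -1.5, 0, 0], [-0.03, -1.5, 0, 0], [-0.03, -1.5, 0, 0], [0, -1.5, 0, 0], [0, -0.2, 0, 0]]

```text
time: 30.3
tcp_pos: [498.9, -140.4, 129.7]
ee_rot: [-3.141, 0.0, -0.3]
force: [-0.4, -0.3, 0.3]
gripper_width: 1.004
gripper_force: 0.0
```

Run:
```python
from fit import *
vision.grab_frame("wrist");vision.grab_frame("wrist");cal,im=fit(); go([498.2,-141.9,25.7])
```

```text
[ 363    6  115   20 1649] ((586.2166748046875, -281.27996826171875), 37.393497467041016)
[ 385  149   89   82 3721] ((462.56707763671875, -270.36102294921875), 34.56620407104492)
[  52  155   88   82 3669] ((534.7721557617188, -21.42411994934082), 34.57611083984375)
[ 215  154   84   81 3395] ((498.6307067871094, -141.70155334472656), 33.399478912353516)
tcp [ 498.6 -142.2  129.7] rot [ 3.1 -0.  -0.3] shift cm [-0.  -0.  10.4] turn None
```

move_arm:
  targets:
    - [[0, 0, 0.8, 0], [0, 0, 1.5, 0], [0, 0, 1.5, 0], [0, 0, 1.5, 0], [0, 0, 1.5, 0], [0, 0, 1.2, 0], [0, 0, 1, 0], [0, 0, 0.8, 0], [0, 0, 0.4, 0], [0, 0, 0.2, 0]]

```text
time: 31.45
tcp_pos: [498.6, -142.1, 25.5]
ee_rot: [-3.142, -0.0, -0.301]
force: [0.5, 0.6, -0.1]
gripper_width: 1.003
gripper_force: 0.0
```

move_arm:
  targets:
    - [[0, 0, 0, 0], [0, 0, 0, 0], [0, 0, 0, 0], [0, 0, 0, 0], [0, 0, 0, 0], [0, 0, 0, 0], [0, 0, 0, 0], [0, 0, 0, 0], [0, 0, 0, 0], [0, 0, 0, 0]]
  jaw: 1

```text
time: 32.45
tcp_pos: [498.7, -142.0, 26.0]
ee_rot: [3.142, -0.001, -0.301]
force: [-0.6, 0.3, 5.9]
gripper_width: 0.73
gripper_force: 30.0
```

move_arm:
  targets:
    - [[0, 0, -0.4, 0], [0, 0, -0.8, 0], [0, 0, -1.2, 0], [0, 0, -1.5, 0], [0, 0, -1.5, 0], [0, 0, -1.5, 0], [0, 0, -1.5, 0], [0, 0, -1.5, 0], [0, 0, -1.5, 0], [0, 0, -1.5, 0]]

```text
time: 33.45
tcp_pos: [498.3, -141.9, 156.1]
ee_rot: [3.142, -0.0, -0.301]
force: [-0.5, -0.0, -3.3]
gripper_width: 0.73
gripper_force: 30.0
```

move_arm:
  targets:
    - [[0, 0, -1.5, 0], [0, 0, -1.5, 0], [0, 0, -1.5, 0], [0, 0, -1, 0], [0, 0, -0.7, 0], [0, 0, -0.4, 0], [0, 0, -0.1, 0], [0, 0, 0, 0], [0, 0, 0, 0], [0, 0, 0, 0]]

```text
time: 34.45
tcp_pos: [498.4, -142.0, 221.4]
ee_rot: [-3.141, 0.001, -0.301]
force: [0.3, -0.8, -4.5]
gripper_width: 0.732
gripper_force: 30.0
```

move_arm:
  targets:
    - [[0, 0, 0, 0], [0, 0, 0, 0], [0, 0, 0, 0], [0, 0, 0, 0], [0, 0, 0, 0], [0, 0, 0, 0], [0, 0, 0, 0], [0, 0, 0, 0], [0, 0, 0, 0], [0, 0, 0, 0]]

```text
time: 35.45
tcp_pos: [498.5, -142.0, 221.7]
ee_rot: [-3.142, 0.0, -0.301]
force: [-0.3, -0.2, -3.0]
gripper_width: 0.731
gripper_force: 30.0
```

```bash
python3 heft.py; python3 -c "
from h import *
a=vision.grab_frame('scene');b=vision.grab_frame('wrist')
cv2.imwrite('pics/end.png',cv2.resize(np.hstack([a,b])[:,:,::-1],(800,300)))"
```

```text
[-0.  -0.2 -3.4  0.1 -0.   0. ] eff [  0.  -41.9 -25.8   0.   -0.1  -0. ] [ 498.5 -142.   221.7] 0.7289795879526392 29.999363853657997
```

View pics/end.png

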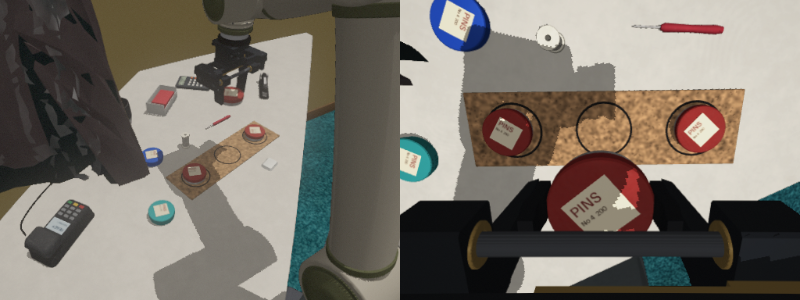

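The full tin is held up level. The other two stand in their rings, the middle mark is empty, and the spool, chalk and ripper are in place.

```bash
python3 -c "
from h import *
print(order.close_job())"
```

```text
the job is handed in; nothing more can be done
None
```

I hefted the tins left to right (about 0.9 N, 3.7 N and 0.8 N) and handed the job in holding the full middle one level about 20 cm up, with the other two on their own marks; the verdict was not reported.

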